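# Clamp the carving block, then rock the angle gauge on its stud to the mark

### The arm

A 6-joint arm with a two-finger parallel gripper is mounted at the origin on the work surface. World frame = base frame: x ahead of the robot, y to its left, z up, the work surface at z = 0. Lengths are in m, angles in rad, forces in N, time in s.
With the tool pointing down it reaches from about 0.325 to 0.85 m from the base axis. Payload 4.4 kg.
Tool frame: the origin (TCP) lies midway between the tips of the shut fingers; the grasp point (between the pads) lies 19 mm behind it; z points along the fingers, y is the line along which they close (so a half turn about z gives the same grasp; the last joint's range is limited). The gripper opens to 94 mm and grips with 3 to 60 N. Pads are 16 mm wide; open, the fingers measure 119 mm over their backs; the gripper's body (75 mm by 177 mm) begins 78 mm behind the grasp point.
Start: joints at [1.196, 0.207, 1.542, -0, 1.393, -0.15], TCP at [0.128, 0.561, 0.205] pointing down, gripper open.
Joint ranges: [-2.73, 2.73], [-0.86, 2.22], [0.23, 2.46], [-1.11, 4.25], [0.08, 2.63], [-2.82, 2.82]. Speed limits (rad/s): [2.79, 2.79, 3.14, 3.14, 3.14, 3.14].

### API

Orientations are given as a rotation vector (axis times angle).
In Python, from plant import arm gives the robot as it stands. Calls block until the motion is done:
- arm.goto(position, orientation): joint-space move of the TCP to a pose.
- arm.line_to(position, orientation=None, feed=0.15, force_limit=None): straight line of the TCP; orientation=None keeps the orientation; feed is the mean speed in m/s. With force_limit (N) it stops when the force on the tool has changed by that much, and returns True; else False.
- arm.set_joints(angles): joint-space move.
- arm.gripper_to(opening): finger opening in m; the grip force is fixed at half the most; returns when the fingers have stopped.
- arm.wait(seconds).
- arm.ik(position, orientation): joint angles nearest the present ones, or None.
- arm.get_obs(): the state.
- arm.capture(name): name is "scene" or "top"; returns the picture (480x640x3 uint8, red, green, blue); there is no depth.
- arm.get_calibration(name): a dict with "intrinsics" (3x3 intrinsics, pixels), "extrinsics" (4x4, takes a point from world to camera coordinates). Camera axes: x right, y down, z forward; pixel columns grow to the right and rows downward; lengths in m; the calibration is good to about 2 mm. A picture is of the moment at which its call begins. get_calibration takes no time and is no camera call.
A pose or a line that the arm cannot do raises arm.IKError and nothing moves.
- arm.close_job(): hands the job in; it is judged then, once.
The state is a dict: "t": time; "qpos": joint angles; "qvel": joint speeds; "joint_efforts": joint torques, N m; "position": TCP position; "tcp_rot": TCP orientation; "force": force on the tool from outside, world axes, zero at the start; "torque": the same for the moment, N m; "grip_width": finger opening in m; "finger_force": force on a finger pad.
Only numpy, scipy, OpenCV 4.12 (cv2) and the standard library are available. Lean on these libraries where they do the work, as an engineer would, in place of code of your own. Each camera call takes 0.05 s, during which the arm holds its last target. There are 200 camera calls.

### The job

Swing the hold-down arm with the red end down until its pad is fully on the wooden block. Then take the angle gauge by its dark wooden grip, set the middle of its sole gently on the rounded stud of the block, lying across the stud, and rock it there until the swinging pointer settles on the red mark. Finish while holding it: keep gripping the gauge still on the stud with the pointer on the mark, and leave the other things on the bench alone.

Things in the scene. Friction and masses are not known exactly. Their poses are not given: they have to be found in the camera images.
- fixture: Plywood clamping board, 300 (x) by 190 (y) by 18 thick, screwed to the bench; origin at the centre of its underside, z up. The block lies in a low frame of dark fences (34 above the bench) on it. A steel post, top 88 above the bench, with the hold-down arm stands near its -x edge, the one nearest the robot.
- clamp_hinge (a point): Hinge of the hold-down arm, 75.5 above the bench, at (-125, 0) mm in the board's frame. Its axis is the board's y axis. Its axes are the board's axes.
- clamp (a joint): Hold-down arm's angle in rad: 0 = down, level, pad on the block's flat land; grows as the red end swings up and back towards the post (0.8 to 1.2 at the start; 1.57 would be straight up). Stiff hinge (friction 0.25 N m): it stays where it is left; about 3 to 6 N on the red end moves it.
- clamp_grip (a point): Middle of the upper face of the arm's red end, 96 mm from the hinge along the arm and 12 mm above the arm's centre line (which runs through the hinge). Red end 34 long, 28 wide, 24 thick; down, the arm points along the board's +x. Site x runs along the arm away from the hinge, z out of this face. Pushing this face on an arc about the hinge closes the arm.
- block: Pale joist offcut 140 by 140, loose between the fences (3 mm play), axes nearly the board's; origin at the centre of its underside, 18 above the bench. Its -x part is a flat land 40 high for the pad. On its +x part stands the darker stud: 70 long (x), 32 wide (y), 74 high, top half-round (radius 16, axis x). Shoulders beside it are 40 (-y) and 32 (+y) high: the sole can tip 0.4 rad.
- crown (a point): Middle of the top line of the stud (33 mm from the block's origin along its x, 74 above the block's underside, so 92 above the bench). x axis along the stud, z up. The centre line of the half-round top lies 16 mm below.
- gauge: Angle gauge, 136 high, about 0.35 kg, standing loose on the bench. Origin: centre of the underside of its flat aluminium sole, 34 (x) by 110 (y) by 12. Above it a white dial plate 12 thick (x), 84 wide (y), same dial on both faces, and from z = 100 to 136 a dark wooden grip 18 thick (x), 44 wide (y). Set across the stud, its x axis runs along the stud's x (either way round).
- gauge_grip (a point): Middle of the gauge's wooden grip, 118 mm above its origin; pinch it here across its 18 mm thickness (the gauge's x).
- pointer (a joint): Angle in rad of the swinging black pointer against the gauge (damped pendulum pivoted 92 mm above the gauge's origin, settles in half a second): 0 = along the gauge's -z, positive = tip towards its +y. It hangs plumb, so rolling the gauge about its own x by +a makes it read -a: lowering the +y end of the sole increases it.
- mark (a joint): Angle in rad, in the same sense, of the red mark on the dial's scale (a settable slip 6.4 mm wide, about 0.1 rad; 0.14 to 0.36 at the start). It does not move by itself. Black scale lines stand every 5 degrees.
- pointer_tip (a point): Tip of the pointer, 62 mm from its pivot, taken in the middle plane of the dial plate.
- mark_mid (a point): Middle of the red mark, 62 mm from the pointer's pivot, in the same plane.
- mallet: Bystander: wooden round carver's mallet standing on its head, 86 across, 220 high; origin at the centre of its foot.
- gouge_a: Bystander: carving gouge with pale wooden handle, 220 long, lying on the bench.
- gouge_b: Bystander: carving gouge with dark wooden handle, 220 long, lying on the bench.
- glue: Bystander: white glue bottle with red cap, 60 across, 170 high; origin at its foot.
- offcut: Bystander: plain wooden offcut 110 x 65 x 40; origin at the centre of its underside.
- figure: Bystander: carved wooden figure with a square head and cap, 85 wide, 172 high; origin at its foot.
- stone: Bystander: sharpening stone on a dark wooden bed, 200 x 70 x 40; origin at the centre of its underside.

How it is judged:
On the way, in this order (a step that is already met when the one before it is completed fails the run):
1. the hold-down arm is down on the block (value of joint clamp below 0.05 rad), for 0.2 s.
2. the gripped gauge stands with the middle of its sole on the stud (distance between gauge and crown below 0.035 m and contact force between gauge and block above 0.3 N and contact force between gauge and the fingers above 1 N), for 0.2 s.
At the end, for the whole second after the job is handed in: Ends holding: gauge gripped (>1 N), pressing on the stud (>0.3 N), sole middle within 35 mm of the crown, across it within 0.2 rad, not leaning over 0.15 rad, off the board, at rest; pointer tip within 3.2 mm of the mark middle; clamp under 0.05 rad; block moved under 10 mm (all of step 2 and distance between pointer_tip and mark_mid below 0.0032 m and velocity of joint pointer between -0.15 and 0.15 rad/s and linear speed of gauge below 0.02 m/s and angular speed of gauge below 0.15 rad/s and angle between the x axis of gauge and the x axis of crown, either way round below 0.2 rad and angle between gauge's own x axis and vertical between 1.42 and 1.72 rad and angle between gauge's own z axis and vertical below 0.6 rad and contact force between gauge and fixture below 0.2 N and value of joint clamp below 0.05 rad and distance of block from where it was at the start of the episode below 0.01 m); the arm keeps its last pose, push and grip.
It fails at once if the gauge is banged or pressed hard on the stud (over 40 N) (contact force between gauge and block above 40 N).
It fails at once if a bystander is shifted by more than 30 mm (distance of any of mallet, gouge_a, gouge_b, glue, offcut, figure, stone from where it was at the start of the episode above 0.03 m).
It also fails if it takes over 64 s, if anything falls off the work surface, if the arm or the gripper's body presses on something with over 40 N, if the wrist force passes 120 N, or if a joint passes its speed limit or range.

## Working session

There is one attempt and no reset: what is moved stays moved. The work goes in short steps, each a Python script; the robot and the scene stay as the last script left them, time stands still between calls to the robot, and variables do not carry over. Pictures are saved under pics/ and viewed, at most 10 in all, crops included, and the job is handed in when it is done.

```bash
ls; mkdir -p pics
python3 - <<'E'
from plant import arm
import cv2,numpy as np
for n in("scene","top"):
    im=arm.capture(n); cv2.imwrite(f"pics/{n}0.png",im[...,::-1]); c=arm.get_calibration(n); print(n,c["intrinsics"],c["extrinsics"])
print(arm.get_obs())
E
```

```text
pics
scene [[554.10544793   0.         314.28598581]
 [  0.         554.10544793 235.1320252 ]
 [  0.           0.           1.        ]] [[ 0.62488333  0.78059144  0.01406472 -0.34851279]
 [ 0.46522688 -0.35783786 -0.80963944 -0.16411688]
 [-0.62696473  0.51247348 -0.58675903  1.80895862]
 [ 0.          0.          0.          1.        ]]
top [[484.85143054   0.         322.02008397]
 [  0.         484.85143054 239.03252326]
 [  0.           0.           1.        ]] [[ 0.02213977 -0.99970569  0.00991777 -0.01164823]
 [-0.99822317 -0.02265368 -0.05511179  0.55464948]
 [ 0.05532024 -0.00867999 -0.99843093  1.21296877]
 [ 0.          0.          0.          1.        ]]
{'t': 0.1, 'qpos': array([ 1.19553426e+00,  2.07347190e-01,  1.54279484e+00, -4.51004131e-06,
        1.39348690e+00, -1.50506850e-01]), 'qvel': array([ 0.00146367, -0.00131026, -0.00357363,  0.00077436, -0.00089777,
        0.00188463]), 'joint_efforts': array([-3.25609353e-04, -3.71862817e+01, -2.82294399e+01,  6.99277315e-02,
        3.10942344e-02, -3.42944531e-05]), 'position': array([0.12789802, 0.55985571, 0.20440758]), 'tcp_rot': array([-3.52241773e-01, -3.12125343e+00,  3.08998463e-03]), 'force': array([ 0.335972  , -0.46968233, -0.80107224]), 'torque': array([-0.06403924, -0.00984975, -0.01004564]), 'finger_force': 0.0, 'grip_width': 0.09407611581827005}
```

View pics/scene0.png

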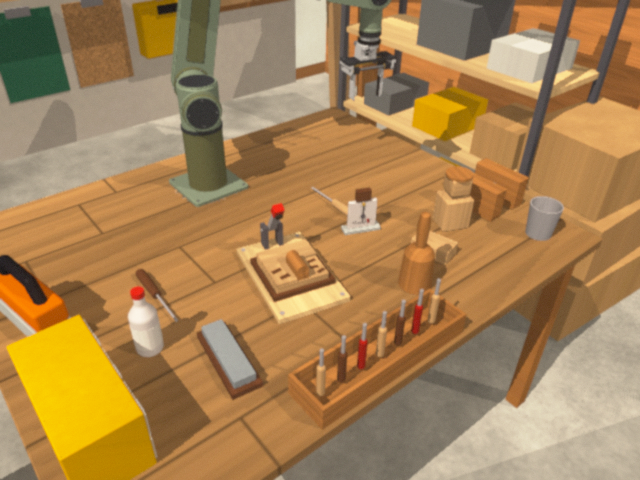

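View pics/top0.png

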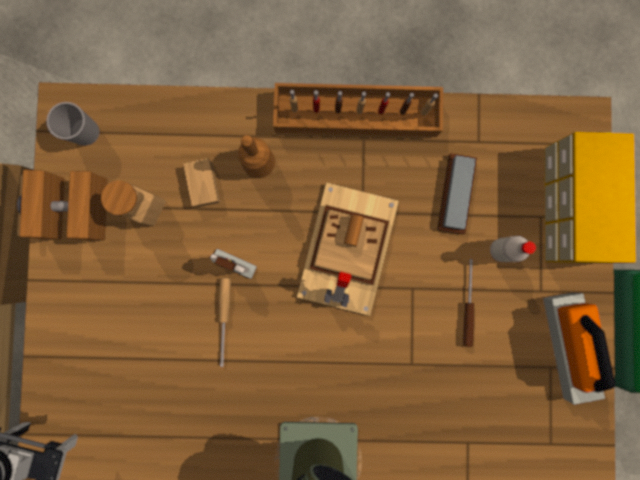

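The pictures show the board at top (348,248) with the red arm end at (344,280). The gauge is at top (233,264) and scene (361,212), with its dial facing the scene camera. I'll enlarge these areas.

Run:
```python
import cv2,numpy as np
t=cv2.imread("pics/top0.png"); s=cv2.imread("pics/scene0.png")
a=cv2.resize(t[175:325,200:400],None,fx=4,fy=4,interpolation=cv2.INTER_CUBIC)
cv2.imwrite("pics/topc.png",a)
b=cv2.resize(s[180:240,335:390],None,fx=7,fy=7,interpolation=cv2.INTER_CUBIC)
c=cv2.resize(s[195:325,230:355],None,fx=3.23,fy=3.23,interpolation=cv2.INTER_CUBIC)
c=c[:420,:404]
cv2.imwrite("pics/scc.png",np.hstack([b,c]))
```

```text
(no output)
```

View pics/topc.png

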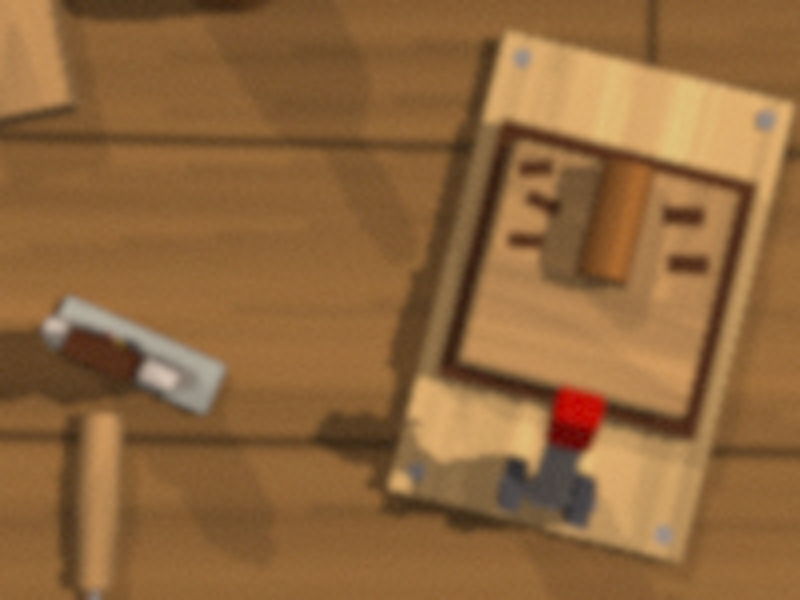

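View pics/scc.png

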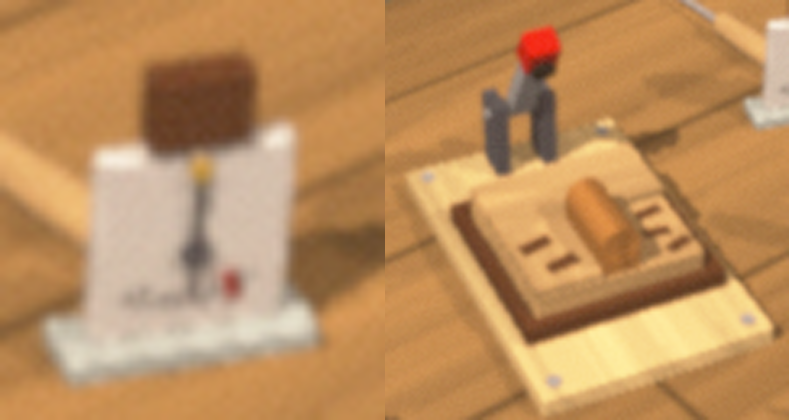

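```bash
cat > h.py <<'E'
from plant import arm
import cv2,numpy as np
from scipy.spatial.transform import Rotation as R
from scipy.optimize import least_squares
C={n:arm.get_calibration(n) for n in("scene","top")}
def proj(n,P):
    K,E=C[n]["intrinsics"],C[n]["extrinsics"]; p=(np.atleast_2d(P)@E[:3,:3].T+E[:3,3])@K.T
    return p[:,:2]/p[:,2:]
def unproj(n,uv,z):
    K,E=C[n]["intrinsics"],C[n]["extrinsics"]; o=-E[:3,:3].T@E[:3,3]
    uv=np.atleast_2d(uv).astype(float); d=np.c_[uv,np.ones(len(uv))]@np.linalg.inv(K).T@E[:3,:3]
    return o+d*((z-o[2])/d[:,2])[:,None]
def place(p,L): # p=x,y,yaw
    return R.from_euler('z',p[2]).apply(L)+[p[0],p[1],0]
def fit(n,L,uv,p0):
    r=least_squares(lambda p:(proj(n,place(p,np.array(L)))-uv).ravel(),p0); return r.x,np.sqrt(2*r.cost/len(uv))
E
cat > a.py <<'E'
from h import *
T=lambda c:(np.array(c)+.5)/4-.5+[200,175]
S1=lambda c:(np.array(c)+.5)/7-.5+[335,180]
S2=lambda c:(np.array(c)-[385,0]+.5)/3.23-.5+[230,195]
h=[[.15,.095,.018],[.15,-.095,.018],[-.15,-.095,.018],[-.15,.095,.018]]
b,e=fit("top",h,T([(508,32),(795,103),(683,562),(388,490)]),[.55,0,0]);print("board",b,e)
p=[[-.0,0,0]]
st=unproj("top",T([(628,160),(605,280)]),.09);print("stud ends",st, np.arctan2(*(st[0]-st[1])[[1,0]]))
print("stud in board",R.from_euler('z',-b[2]).apply(st-[b[0],b[1],0]))
bl=unproj("top",T([(510,130),(752,187),(690,432),(448,370)]),.034);print("frame ctr",bl.mean(0))
# gauge
g=[[.017,.055,.012],[.017,-.055,.012],[-.017,-.055,.012],[-.017,.055,.012]]
q,e=fit("top",g,T([(68,296),(226,368),(208,414),(42,338)]),[.5,.2,-.4]);print("gauge",q,e)
print("grip top proj check", (proj("top",place(q,np.array([[0,.022,.136],[0,-.022,.136]])))-[200,175]+.5)*4)
print("scene check sole", (proj("scene",place(q,np.array(g)))-[335,180]+.5)*7)
for f in(1,-1):
  for m in np.arange(-.4,.41,.1):
    print(f,round(m,2),(proj("scene",place(q,np.array([[.006*f,.062*np.sin(m),.092-.062*np.cos(m)]])))-[335,180]+.5)*7)
for a in np.arange(.7,1.31,.1):
    P=np.array([-.125+.096*np.cos(a)-.012*np.sin(a),0,.0755+.096*np.sin(a)+.012*np.cos(a)])
    print(round(a,1),(proj("top",place(b,P[None]))-[200,175]+.5)*4,(proj("scene",place(b,P[None]))-[230,195]+.5)*3.23+[385,0])
E
python3 a.py
```

```text
board [ 0.53238858 -0.06556177 -0.22562855] 0.46755255517274624
stud ends [[ 0.61085791 -0.07987507  0.09      ]
 [ 0.53887086 -0.06749352  0.09      ]] -0.17033029832498425
stud in board [[ 0.07968258  0.00360457  0.09      ]
 [ 0.00675015 -0.00043258  0.09      ]]
frame ctr [ 0.54176583 -0.0682567   0.034     ]
gauge [ 0.48890599  0.22292044 -0.40674771] 1.0036240481344842
grip top proj check [[ 63.82537851 337.14344216]
 [134.0078374  369.37970291]]
scene check sole [[313.5132653  330.51454931]
 [ 60.87846359 368.54582349]
 [ 35.8477596  322.31263461]
 [284.76749629 285.58946164]]
1 -0.4 [[127.02796807 297.03339869]]
1 -0.3 [[140.22868307 299.32685463]]
1 -0.2 [[153.89462784 300.36333046]]
1 -0.1 [[167.89573952 300.13838684]]
1 -0.0 [[182.10005941 298.65863708]]
1 0.1 [[196.3747439  295.94152589]]
1 0.2 [[210.5870451  292.01506331]]
1 0.3 [[224.60526357 286.91751929]]
1 0.4 [[238.29967695 280.6970819 ]]
-1 -0.4 [[117.7224845  280.97983424]]
-1 -0.3 [[130.86083096 283.28542757]]
-1 -0.2 [[144.46008314 284.33827065]]
-1 -0.1 [[158.39078389 284.13371847]]
-1 -0.0 [[172.52159932 282.67815411]]
-1 0.1 [[186.72032664 279.98877047]]
-1 0.2 [[200.85487174 276.09330705]]
-1 0.3 [[214.79419939 271.02974678]]
-1 0.4 [[228.40925927 264.84597629]]
0.7 [[583.36393108 389.41750944]] [[542.78035398  75.90344039]]
0.8 [[580.79433577 402.41910055]] [[538.91756448  64.49477911]]
0.9 [[577.86321567 416.55974291]] [[534.8051001   53.56392758]]
1.0 [[574.600448   431.68542756]] [[530.49286533  43.23717531]]
1.1 [[571.04165115 447.62321237]] [[526.03285924  33.63109005]]
1.2 [[567.22774125 464.18378131]] [[521.47825     24.85078987]]
1.3 [[563.20431058 481.16462585]] [[516.88246044  16.98854444]]
```

```bash
cat >> h.py <<'E'
B=np.array([.5324,-.0656,-.2256])
def clampose(a,th,off=0):
    r=.096; n=.012+off
    P=[-.125+r*np.cos(a)-n*np.sin(a),0,.0755+r*np.sin(a)+n*np.cos(a)]
    z=np.array([np.sin(th),0,-np.cos(th)]); y=np.array([0,1,0]); M=np.c_[np.cross(y,z),y,z]
    return place(B,np.array([P]))[0],(R.from_euler('z',B[2])*R.from_matrix(M)).as_rotvec()
E
python3 - <<'E'
from h import *
for k in(0,.2,.35,.5,.7):
    print(k,[arm.ik(*clampose(a,k*a,o)) is not None for a,o in((1.2,.04),(1.2,0),(1,0),(.7,0),(.3,0),(0,0))])
print(arm.ik(*clampose(1.2,.42,.04)))
E
```

```text
0 [True, True, True, True, True, True]
0.2 [True, True, True, True, True, True]
0.35 [True, True, True, True, True, True]
0.5 [True, True, True, True, True, True]
0.7 [False, False, True, True, True, True]
[-0.34905316 -0.52643001  2.27328749  0.06056073  0.97842261 -1.71745657]
```

Run:
```python
from h import *
o=arm.get_obs(); p=o["position"].copy(); p[2]=.32
arm.gripper_to(0); arm.goto(p,o["tcp_rot"])
k=.35
p2,r2=clampose(1.25,k*1.25,.05)
arm.goto(p2+[0,0,.08],r2)
arm.line_to(p2,r2)
arm.line_to(*clampose(1.25,k*1.25,.003),force_limit=20)
for a in list(np.arange(1.1,.09,-.15))+[.03]:
    h=arm.line_to(*clampose(a,k*a),feed=.1,force_limit=25)
    o=arm.get_obs(); print(round(a,2),h,o["force"].round(1),round(o["t"],1))
    if h: break
cv2.imwrite("pics/s1.png",arm.capture("scene")[...,::-1])
```

```text
1.1 False [0.7 0.2 0. ] 5.8
0.95 False [-0.9  0.   0. ] 6.1
0.8 False [0.2 0.3 0.3] 6.4
0.65 False [-0.8 -0.2 -0.6] 6.7
0.5 False [-0.3 -1.  -0.1] 7.0
0.35 False [-1.3 -0.4  0.5] 7.3
0.2 False [-0.  -0.1  0.1] 7.6
0.03 False [-0.3 -0.4  0.2] 7.9
```

Run:
```python
import cv2
s=cv2.imread("pics/s1.png")
cv2.imwrite("pics/s1c.png",cv2.resize(s[130:330,220:400],None,fx=3,fy=3,interpolation=cv2.INTER_CUBIC))
```

```text
(no output)
```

View pics/s1c.png

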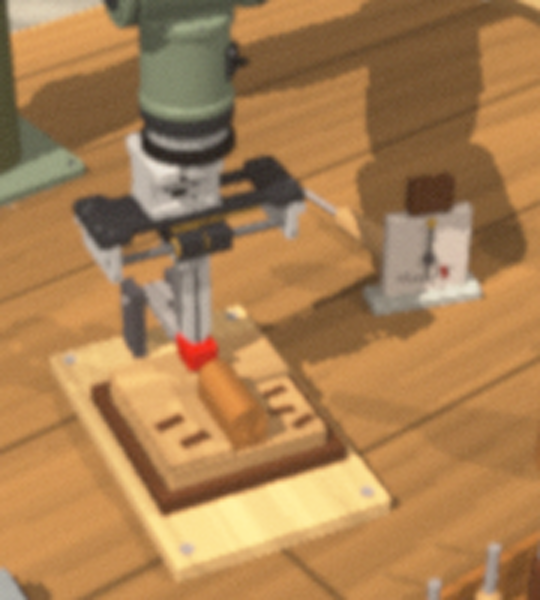

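The arm looks down. I'll press it home lightly, then fetch the gauge.

```bash
cat >> h.py <<'E'
def gtool(p,psi,roll=0): # gauge origin p, yaw psi, roll about own x -> TCP pose; tool y = gauge x * sgn
    G=R.from_euler('z',psi)*R.from_euler('x',roll)
    M=np.c_[[0,1,0],[1,0,0],[0,0,-1]].astype(float)   # tool x=gy, y=gx, z=-gz
    return np.array(p)+G.apply([0,0,.099]),(G*R.from_matrix(M)).as_rotvec()
E
python3 - <<'E'
from h import *
p,r=clampose(0,0,-.006)
print(arm.line_to(p,r,feed=.02,force_limit=12)); arm.wait(.3); o=arm.get_obs(); print(o["position"][2],o["force"],o["t"])
arm.line_to(clampose(0,0,.2)[0],r)
arm.gripper_to(.07)
q=[.4905,.2249,0]
P,r=gtool(q,-.407); print(arm.ik(P,r))
arm.goto(P+[0,0,.12],r); arm.line_to(P,r,feed=.1); arm.gripper_to(0)
o=arm.get_obs(); print(o["grip_width"],o["finger_force"],o["t"])
arm.line_to(P+[0,0,.25],r)
for n in("scene","top"): cv2.imwrite(f"pics/{n}2.png",arm.capture(n)[...,::-1])
print(arm.get_obs()["t"],arm.get_obs()["force"])
s=cv2.imread("pics/scene2.png"); t=cv2.imread("pics/top2.png")
u,v=proj("scene",q+np.array([0,0,.32]))[0].astype(int)
a=cv2.resize(s[v-50:v+50,u-40:u+40],None,fx=5,fy=5,interpolation=cv2.INTER_CUBIC)
b=cv2.resize(t[200:325,290:390],None,fx=4,fy=4,interpolation=cv2.INTER_CUBIC); print(u,v)
cv2.imwrite("pics/c2.png",np.hstack([a,b]))
E
```

```text
True
0.08776609484648044 [-0.40907611  1.18549675  6.62982529] 8.55
[0.26947494 0.24531295 1.73025505 0.         1.16602465 0.67647494]
0.017557264591390183 29.992117881774902 15.375
17.2917 [-0.86731907  0.29642796 -3.564448  ]
367 128
```

View pics/c2.png

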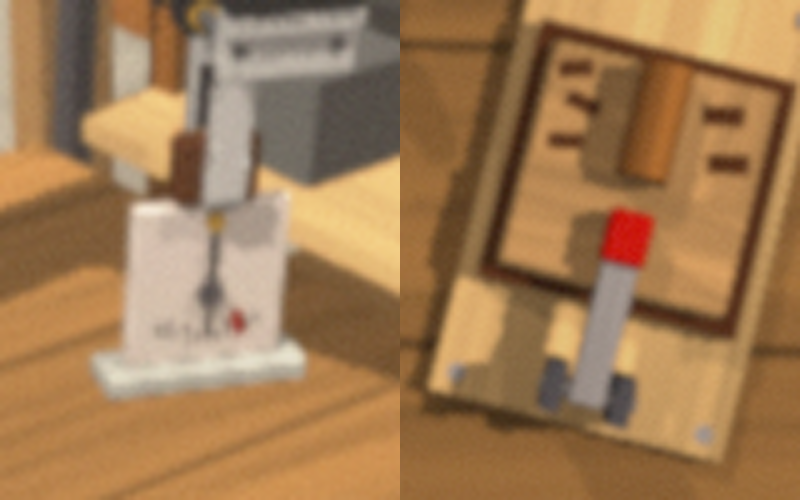

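The arm is flat on the block and the gauge is gripped. Its pivot is at crop (215,222) and the red mark at (238,320). Next I'll measure the mark angle.

```bash
cat >> h.py <<'E'
def red(im,c,r=14):
    c=np.round(c).astype(int); w=im[c[1]-r:c[1]+r+1,c[0]-r:c[0]+r+1].astype(float)
    k=np.clip(w[...,0]-np.maximum(w[...,1],w[...,2])-35,0,None); yy,xx=np.mgrid[-r:r+1,-r:r+1]
    return np.array([(k*xx).sum(),(k*yy).sum()])/k.sum()+c,(k>0).sum()
def dark(im,pts): # along lines of samples, centroid of darkness
    g=cv2.cvtColor(im,cv2.COLOR_RGB2GRAY).astype(np.float32)
    return cv2.remap(g,pts[...,0].astype(np.float32),pts[...,1].astype(np.float32),cv2.INTER_CUBIC)
def dial(G,p,dy,dz,m,rad=.062): # world pts on front face
    m=np.atleast_1d(m); L=np.c_[np.full(m.shape,.006),dy+rad*np.sin(m),.092+dz-rad*np.cos(m)]
    return G.apply(L)+p
E
python3 - <<'E'
from h import *
im=arm.capture("scene"); o=arm.get_obs()
T=R.from_rotvec(o["tcp_rot"]); G=T*R.from_matrix(np.c_[[0,1,0],[1,0,0],[0,0,-1]].astype(float)).inv()
p=o["position"]-G.apply([0,0,.099]); print("gauge R",G.as_euler('ZYX'),p)
u0=np.array([367-40,128-50])
piv=(np.array([215.,222])+.5)/5-.5+u0; mk=(np.array([238.,320])+.5)/5-.5+u0
mk,n=red(im,mk,8); print("mark px",mk,n)
f=lambda x:np.r_[proj("scene",dial(G,p,x[0],x[1],0,0))[0]-piv,proj("scene",dial(G,p,x[0],x[1],x[2]))[0]-mk]
s=least_squares(f,[0,0,.25]); print(s.x,s.fun)
dy,dz,_=s.x
for rad in(.025,.03,.045,.05,.055):
    a=np.linspace(-.25,.25,51); g=dark(im,proj("scene",dial(G,p,dy,dz,a,rad))); k=np.clip(np.median(g)-15-g,0,None); print(rad,(k*a).sum()/k.sum())
E
```

```text
gauge R [-0.40701888  0.00119214 -0.00094764] [0.49006175 0.22476274 0.24917674]
mark px [374.05685619 141.78595318] 14
[ 0.00106972 -0.00038352  0.29006411] [-0.11958423 -0.30706868  0.12684421  0.32405992]
0.025 2.0245218688178987e-16
0.03 2.37312145081652e-16
0.045 2.021337215375529e-16
0.05 2.2658889380817494e-16
0.055 5.22667714080628e-17
```

```bash
sed -i 's/cv2.INTER_CUBIC)$/cv2.INTER_CUBIC).ravel()/' h.py
cat >> h.py <<'E'
def measure(piv,mk):
    im=arm.capture("scene"); o=arm.get_obs()
    T=R.from_rotvec(o["tcp_rot"]); G=T*R.from_matrix(np.c_[[0,1,0],[1,0,0],[0,0,-1]].astype(float)).inv()
    p=o["position"]-G.apply([0,0,.099])
    mk,n=red(im,mk,8)
    f=lambda x:np.r_[proj("scene",dial(G,p,x[0],x[1],0,0))[0]-piv,proj("scene",dial(G,p,x[0],x[1],x[2]))[0]-mk]
    s=least_squares(f,[0,0,.25]).x; out=[]
    for rad in(.02,.025,.03,.045,.05):
        a=np.linspace(-.2,.2,41)-G.as_euler('ZYX')[2]; g=dark(im,proj("scene",dial(G,p,s[0],s[1],a,rad))); k=np.clip(np.median(g)-15-g,0,None); out.append((k*a).sum()/k.sum())
    print("fit",s,"n",n,"pointer",np.round(out,3),"roll",G.as_euler('ZYX')[2])
    return im,s
E
python3 - <<'E'
from h import *
piv=(np.array([215.,222])+.5)/5-.5+[327,78]; measure(piv,[374,141.8])
yaw=-.2; c=np.array([.5745,-.0745,.092])
P,r=gtool(c+[0,0,.08],yaw); o=arm.get_obs()
arm.line_to([P[0],P[1],o["position"][2]],r,feed=.2)
P,_=gtool(c+[0,0,.012],yaw); arm.line_to(P,r,feed=.15); arm.wait(.3)
f0=arm.get_obs()["force"]
P,_=gtool(c-[0,0,.008],yaw); h=arm.line_to(P,r,feed=.015,force_limit=4); arm.wait(.4)
o=arm.get_obs(); print(h,o["position"]-P+[0,0,-.008],o["force"]-f0,o["t"],o["finger_force"])
im=arm.capture("scene"); u,v=proj("scene",c+[0,0,.06])[0].astype(int)-[50,50]; print(u,v)
a=cv2.resize(im[v:v+100,u:u+100,::-1],None,fx=6,fy=6,interpolation=cv2.INTER_CUBIC); cv2.imwrite("pics/c3.png",a)
E
```

```text
fit [ 0.00095078 -0.00045579  0.29302951] n 14 pointer [0.057 0.052 0.044 0.028 0.029] roll -0.0007513363244835425
True [-7.55736014e-05  3.30411530e-06 -2.27469064e-04] [-0.6266351   0.89707723 10.80810798] 21.7583 29.993605613708496
245 187
```

View pics/c3.png

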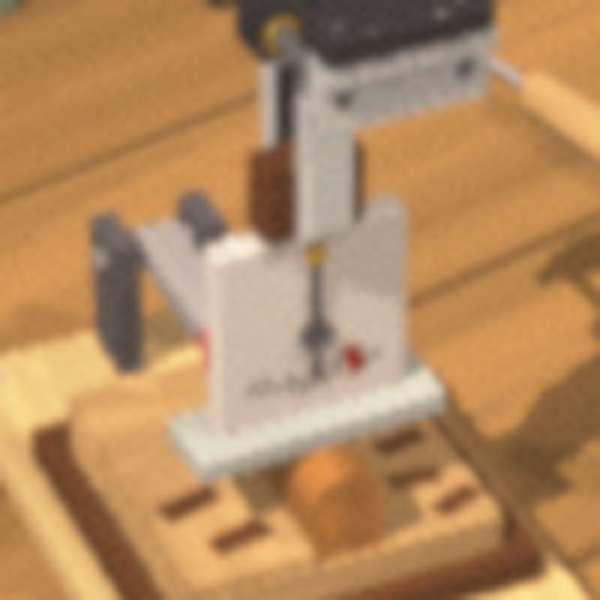

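The gauge sits level on the stud. The pointer fit shows the pivot about 1.3 mm off, which puts the mark at about 0.27 rad, so I'll rock by −0.27.

```bash
cat >> h.py <<'E'
yaw=-.2; crown=np.array([.5745,-.0745,.092])
def rock(phi,up=0):
    G=R.from_euler('z',yaw)*R.from_euler('x',phi); n=G.apply([0,0,1])
    return gtool(crown-[0,0,.016]+.016*n+.016*phi*G.apply([0,1,0])+[0,0,up],yaw,phi)
E
python3 - <<'E'
from h import *
for ph in np.linspace(0,-.27,7):
    h=arm.line_to(*rock(ph,.0003),feed=.03,force_limit=15); print(round(ph,3),h,arm.get_obs()["force"].round(1))
    if h: break
arm.line_to(rock(ph,.0015)[0],feed=.02); arm.wait(.3); f0=arm.get_obs()["force"]
h=arm.line_to(rock(ph,-.006)[0],feed=.01,force_limit=3); arm.wait(1)
o=arm.get_obs(); print(h,o["position"]-rock(ph)[0],o["force"]-f0,o["t"],o["finger_force"])
im=arm.capture("scene"); u,v=proj("scene",crown+[0,0,.06])[0].astype(int)-[30,30]; print(u,v)
cv2.imwrite("pics/s4.png",im[...,::-1])
a=cv2.resize(im[v:v+60,u:u+60,::-1],None,fx=10,fy=10,interpolation=cv2.INTER_CUBIC); cv2.imwrite("pics/c4.png",a)
E
```

```text
0.0 False [ 0.   0.  -1.6]
-0.045 False [-1.1 -0.2 -2. ]
-0.09 False [ 0.6  0.2 -2.4]
-0.135 False [ 0.2  0.1 -2.1]
-0.18 False [ 0.4  1.6 -3.4]
-0.225 False [-1.   0.  -3.9]
-0.27 False [ 0.9  0.6 -2.3]
True [0.00015868 0.00013067 0.00012519] [ 1.23769814  1.65938749 11.77552558] 25.775 29.996725022792816
265 207
```

View pics/c4.png

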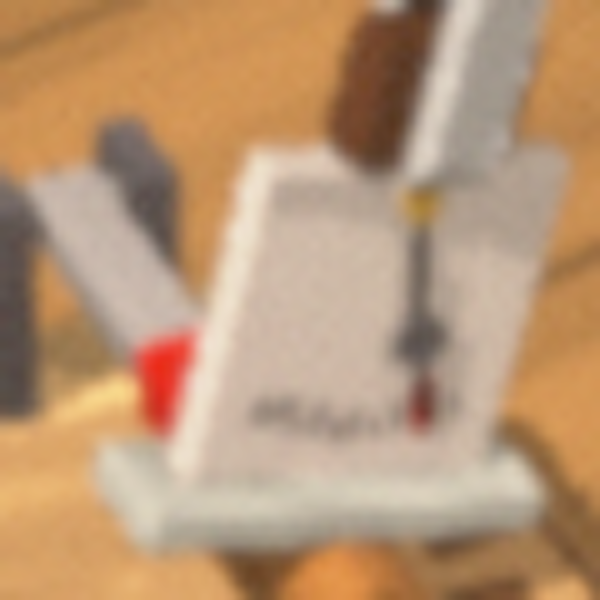

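The pointer at (417,380) lies on the red mark (422,402) in the crop. I'll quantify the remaining offset.

Run:
```python
from h import *
ims=[arm.capture("scene").astype(float) for _ in range(4)]; im=np.mean(ims,0)
rows=np.arange(232,240); x=np.arange(302,313); g=im.mean(2)
c=[]
for r in rows:
    w=g[r,302:313]; k=np.clip(np.median(w)-8-w,0,None); c.append((k*x).sum()/k.sum())
m,n=red(im,[307,247],5)
o=arm.get_obs(); print(np.round(c,2),"red",m,n, "extrap",np.polyval(np.polyfit(rows,c,1),m[1]))
# predicted: tip vs vertical line direction in image, px per rad of mark
G=R.from_rotvec(o["tcp_rot"])*R.from_matrix(np.c_[[0,1,0],[1,0,0],[0,0,-1]].astype(float)).inv(); p=o["position"]-G.apply([0,0,.099])
ph=-G.as_euler('ZYX')[2]; print("roll",-ph,G.as_euler('ZYX')); print(proj("scene",dial(G,p,.002,0,[ph-.05,ph,ph+.05])),proj("scene",dial(G,p,.002,0,[ph],0)),proj("scene",dial(G,p,.002,0,[ph],.03)))
np.set_printoptions(linewidth=150); print((im[242:252,301:314,0]-im[242:252,301:314,1]).astype(int)); print(g[242:252,301:314].astype(int))
```

```text
[306.62 306.68 306.58 306.54 306.45 306.47 306.74 306.92] red [306.45533769 247.96732026] 9 extrap 306.92424713314506
roll -0.2700311908907241 [-0.19968582 -0.00034111 -0.27003119]
[[305.15170813 247.77257535]
 [306.29312676 247.45743268]
 [307.43290885 247.09207113]] [[306.43598465 226.56540406]] [[306.36588278 236.81734202]]
[[21 20 19 16 11 11 10 14 14 18 20 20 20]
 [21 21 18 18 16 13 15 18 18 18 19 21 21]
 [22 22 20 20 19 19 21 23 19 18 20 20 20]
 [23 21 20 21 21 26 32 30 21 18 19 20 20]
 [22 22 22 21 25 39 39 29 20 17 20 21 21]
 [21 22 21 20 28 49 47 28 20 18 19 19 22]
 [19 20 19 20 33 58 55 30 19 17 19 21 21]
 [19 21 21 21 32 53 50 29 20 20 20 19 21]
 [21 21 21 23 28 37 33 23 20 21 21 19 19]
 [21 21 22 22 23 25 24 22 22 20 19 19 17]]
[[185 176 161 135 108  93  95 115 138 157 164 176 183]
 [184 180 168 154 135 111 106 132 151 159 166 179 185]
 [185 181 176 170 155 125 109 135 154 158 169 183 184]
 [185 182 178 175 157 116  94 122 149 158 173 182 185]
 [181 182 177 168 148 102  80 111 141 151 174 183 184]
 [175 178 171 155 140  95  77 109 138 147 170 182 183]
 [163 167 164 143 133 101  87 115 146 154 172 182 179]
 [156 154 161 153 147 124 114 135 157 171 179 183 173]
 [166 162 172 170 169 156 153 161 169 180 184 183 169]
 [181 180 182 181 181 180 178 177 177 183 186 183 169]]
```

The offset is about 0.3 to 0.5 px, or roughly 1 mm against the 3.2 mm allowed. Grip and contact are steady, so I'm handing it in.

```bash
python3 -c "
from plant import arm
o=arm.get_obs(); print(o['force'],o['finger_force'],o['t']); print(arm.close_job())"
```

```text
[0.54265381 1.91348149 5.45924584] 29.996740221977234 26.025
the job is handed in; nothing more can be done
None
```

I handed the job in at 26 s: the hold-down arm is down on the block, and the gauge is gripped on the stud with its pointer about 1 mm from the middle of the red mark (3.2 mm allowed). The hand-in gave no verdict back.

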